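# Open the ratchet bar clamp for the next bearing

## Robot

A 6-joint arm with a two-finger parallel gripper is mounted at the origin on the work surface. World frame = base frame: x ahead of the robot, y to its left, z up, the work surface at z = 0. Lengths are in m, angles in rad, forces in N, time in s.
With the tool pointing down it reaches from about 0.275 to 0.825 m from the base axis. Payload 4.9 kg.
Tool frame: the origin (TCP) lies at the very end of the fingers, on their centre line; the grasp point (between the pads) lies 19 mm behind it; z points along the fingers, y is the direction in which the jaws open and shut (so a half turn about z gives the same grasp; the last joint's range is limited). The gripper opens to 85 mm and grips with 20 to 120 N. Pads are 22 mm wide; open, the fingers measure 114 mm over their backs; the gripper's body (76 mm by 85 mm) begins 54 mm behind the grasp point. The pads swing forward as they close: fully open they stand 13 mm farther back than shut.
Start: joints at [1.076, 0.326, -0.193, 1.052, 0, 1.437], TCP at [0.194, 0.515, 0.231] pointing down, gripper open.
Joint ranges: [-2.65, 2.65], [-0.97, 1.79], [-1.3, 1.35], [-1.93, 2.1], [-1.47, 1.37], [-3.14, 3.14]. Speed limits (rad/s): [2.57, 2.57, 3.14, 3.14, 3.14, 3.14].

## Interface

Orientations are given as a unit quaternion [w, x, y, z].
In Python, from station import goto, line_to, goto_joints, gripper_to, sleep, inverse_kinematics, capture, camera_params, PlanningError, finish_job, current_t, current_joint_positions, current_dq, current_tau, current_eef_pos, current_orientation, current_contact_force, current_wrist_torque, current_opening gives the robot as it stands. Calls block until the motion is done:
- goto(position, orientation): joint-space move of the TCP to a pose.
- line_to(position, vel=0.15, rot=None, stop_force=None): straight line of the TCP; rot=None keeps the orientation; vel is the mean speed in m/s. With stop_force (N) it stops when the force on the tool has changed by that much, and returns True; else False.
- goto_joints(angles): joint-space move.
- gripper_to(opening, effort=None): finger opening in m; effort is the grip in N (None keeps the last); returns when the fingers have stopped.
- sleep(seconds).
- inverse_kinematics(position, orientation): joint angles nearest the present ones, or None.
- capture(name): name is "scene" or "top" or "wrist"; returns the picture (400x640x3 uint8, red, green, blue); there is no depth.
- camera_params(name): a dict with "mtx" (3x3 intrinsics, pixels), "origin" and "attitude" of the camera in the world. Camera axes: x right, y up, looking along -z (the intrinsics and any distortion apply to the point x, -y, -z); pixel columns grow to the right and rows downward; lengths in m; the calibration is good to about 2 mm. A picture is of the moment at which its call begins: read the wrist's pose just before it. camera_params takes no time and is no camera call; for the wrist camera it gives the pose at the moment of the call.
A pose or a line that the arm cannot do raises PlanningError and nothing moves.
- finish_job(): hands the job in, once; it reports no verdict.
Readings, each from a call of its own:
- current_t(): time.
- current_joint_positions(): joint angles.
- current_dq(): joint speeds.
- current_tau(): joint torques, N m.
- current_eef_pos(): TCP position.
- current_orientation(): TCP orientation.
- current_contact_force(): force on the tool from outside, world axes, zero at the start.
- current_wrist_torque(): the same for the moment, N m.
- current_opening(): finger opening in m.
Only numpy, scipy, OpenCV 4.12 (cv2) and the standard library are available. Lean on these libraries where they do the work, as an engineer would, in place of code of your own. Each camera call takes 0.05 s, during which the arm holds its last target. There are 200 camera calls.

## Task

Open the bar clamp on the jig board for the next bearing: press down the round-padded end of the rocker on its sliding jaw to release the ratchet, then push the jaw back along the bar, away from the fixed jaw, until it is fully home against the end stop. Then press down the rocker's other end, with the square bar, to lock the jaw there, and move clear. Only press and push with closed fingers: do not grip or straddle the jaw or the rocker, and leave the bearings, bottle, jar and tools where they are.

Things in the scene. Friction and masses are not known exactly. Their poses are not given: they have to be found in the camera images.
- clamp: Plywood jig board, 200 (x) x 400 (y) x 18 mm, fixed to the bench, with a steel ratchet bar clamp on it. Origin: centre of its underside; z up, y along the bar from the fixed jaw to the end stop. Heights elsewhere are above this underside. The bar lies over x = 0, 12 wide, 40 to 60 mm high. Beside it, at x = 21 to 33 mm, a toothed rack up to 52 mm high; the jaw's pawl drops between its teeth (12 mm pitch).
- jaw (a joint): Position of the sliding jaw in m: 0 with its face at the fixed jaw, 0.19 fully home against the end stop; starts at 0.07 to 0.11. It grows as the jaw goes to +y. The jaw slides with 3 N of friction and some drag (12 N per m/s) and stays where it is left. While the rocker is locked the pawl holds the jaw both ways, but for a few mm of play; never force it.
- jaw_face (a point): Centre of the sliding jaw's flat rubber face (40 wide x 36 mm high), 84 mm high, looking to -y at the fixed jaw: push it to +y. Axes as the clamp's. The jaw plate is 44 wide (x), 15 thick (y = 0 to 15 mm from here), its top at 100 mm. Only the bar (top at 60 mm) lies between the jaws. Behind the plate a carriage 36 wide, 72 mm high, to y = 100 mm, carries the rocker.
- rocker (a joint): Angle of the black rocker on the sliding jaw in rad: 0 locked (square-bar end fully down, pawl between teeth), 0.4 released (round-pad end fully down, pawl lifted). Starts at 0, stays where it is left; an end takes 4 to 5 N to press. Press right to the stop: at least 0.30 to release (the jaw is free above 0.25), below 0.06 to lock. At the end stop it locks only with the jaw within 3 mm of home.
- release_end (a point): Centre of the top of the rocker's round steel thumb pad (28 mm across), on the clamp's -x side, 55 mm behind the jaw face. About 96 mm high when locked (up), 82 mm when pressed down. The rocker is 88 mm long along x, 28 mm wide along y, pivoting in its middle on an axis along y, 82 mm high, which rides with the jaw; this point is 36 mm from the middle.
- lock_end (a point): Centre of the top of the rocker's raised square steel bar (16 x 28 mm), at the rocker's end on the clamp's +x side, the mirror of the round pad: about 82 mm above the board's underside when locked (down), 96 mm when released (up). It rides with the jaw.
- fixed_jaw (a point): Centre of the fixed jaw's rubber face, 84 mm high, at the bar's -y end, looking to +y. The fixed jaw is 44 wide (x), 29 mm deep (y), its top at 105 mm.
- end_stop (a point): Top centre of the end stop's face towards the jaw, at the bar's +y end, 82 mm high: a steel block 44 wide (x), 20 mm deep (y). The carriage meets it when the jaw is fully home.
- bearing_a: Bystander: steel roller bearing, 56 mm across, 20 mm high, on the board on the clamp's -x side. Origin at its underside.
- cup_ring: Bystander: plain steel bearing ring, 54 mm across, 16 mm high, on the board on the clamp's +x side. Origin at its underside.
- bearing_b: Bystander: steel roller bearing, 68 mm across, 24 mm high, on the bench to the left. Origin at its underside.
- oil_bottle: Bystander: white plastic bottle, 64 mm across, 170 mm high, on the bench to the left. Origin at its underside.
- grease_jar: Bystander: grey jar, 72 mm across, 70 mm high, on the bench to the right. Origin at its underside.
- wrench: Bystander: steel wrench, 170 mm long, lying on the bench to the right.
- brush: Bystander: hand brush, 190 mm long, lying on the bench to the left.

How it is judged:
By the outcome, as a careful person would: the job done as asked, in the order asked, and still so for the second after the job is handed in, with the robot touching nothing.
It also fails if it takes over 45 s, if anything falls off the work surface, if the arm or the gripper's body presses on something with over 40 N, if the wrist force passes 120 N, or if a joint passes its speed limit or range.

## Working session

There is one attempt and no reset: what is moved stays moved. The work goes in short steps, each a Python script; the robot and the scene stay as the last script left them, time stands still between calls to the robot, and variables do not carry over. Pictures are saved under pics/ and viewed, on a budget of 10 in all, crops included, one or two more only if the job needs it, and the job is handed in when it is done.

```bash
mkdir -p pics; ls
python3 - <<'E'
from station import *
import cv2,numpy as np
for n in("scene","top"):
    cv2.imwrite(f"pics/{n}0.png",cv2.cvtColor(capture(n),cv2.COLOR_RGB2BGR)); p=camera_params(n); print(n,p)
print(current_t(),current_orientation())
E
```

```text
pics
scene {'mtx': array([[445.96187309,   0.        , 318.27400071],
       [  0.        , 445.96187309, 200.47084556],
       [  0.        ,   0.        ,   1.        ]]), 'origin': array([1.18663394, 0.36546867, 1.26425334]), 'attitude': array([0.4933862 , 0.14006474, 0.22735125, 0.82780634])}
top {'mtx': array([[395.03555967,   0.        , 320.49575501],
       [  0.        , 395.03555967, 199.11898592],
       [  0.        ,   0.        ,   1.        ]]), 'origin': array([0.46368501, 0.05772051, 1.45987174]), 'attitude': array([ 0.71278375,  0.01808991, -0.01148855, -0.70105642])}
0.1 [-2.33433667e-04  1.79445075e-01  9.83767689e-01 -7.38034921e-04]
```

View pics/top0.png

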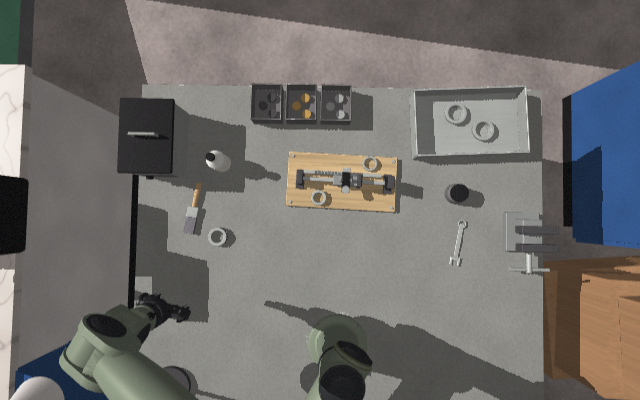

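View pics/scene0.png

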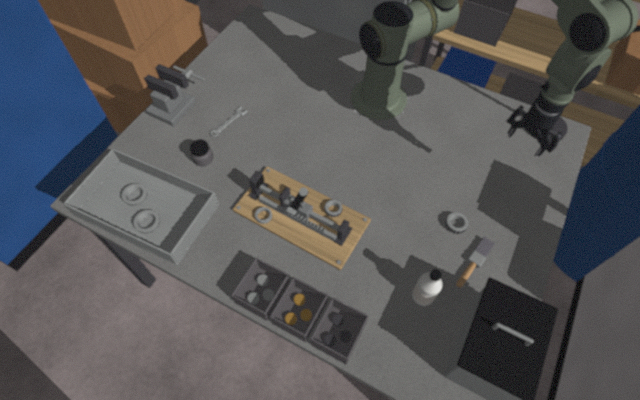

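The top view shows the board at about cols 286–398, rows 152–213, with the bar along it at row ~180. I'll locate it roughly, then take a closer look with the wrist camera.

```bash
cat > h.py <<'E'
from station import *
import cv2,numpy as np
from scipy.spatial.transform import Rotation as R
def rot(q): return R.from_quat(np.r_[q[1:],q[0]]).as_matrix()
def quat(M): q=R.from_matrix(M).as_quat(); return np.r_[q[3],q[:3]]
def ray(p,uv,z):
    d=np.linalg.inv(p['mtx'])@np.r_[uv,1]; d=rot(p['attitude'])@(d*[1,-1,-1]); o=p['origin']
    return o+d*(z-o[2])/d[2]
def proj(p,X):
    c=rot(p['attitude']).T@(np.asarray(X)-p['origin'])*[1,-1,-1]; c=p['mtx']@c; return c[:2]/c[2]
def snap(n,f):
    p=camera_params(n); im=cv2.cvtColor(capture(n),cv2.COLOR_RGB2BGR); cv2.imwrite(f,im); return p,im
E
python3 - <<'E'
from h import *
p=camera_params("top"); im=cv2.imread("pics/top0.png")
hsv=cv2.cvtColor(im,cv2.COLOR_BGR2HSV); m=cv2.inRange(hsv,(8,60,80),(28,255,255)); m[:140]=0;m[225:]=0;m[:,:270]=0;m[:,410:]=0
m=cv2.morphologyEx(m,cv2.MORPH_CLOSE,np.ones((15,15)))
c=max(cv2.findContours(m,0,2)[0],key=cv2.contourArea); r=cv2.minAreaRect(c); b=cv2.boxPoints(r)
P=np.array([ray(p,x,.018) for x in b]); print(r,P.round(4),P.mean(0)); print(np.linalg.norm(np.diff(P,axis=0),axis=1))
C=P.mean(0)
Q=quat(np.diag([-1.,1,-1]));print(Q)
for z in(.35,.42,.5):
  for dx in (0,-.1):
    for q in (Q,quat(np.diag([1.,-1,-1]))): print(z,dx,inverse_kinematics([C[0]+dx,C[1],z],q))
w=camera_params("wrist");T=current_eef_pos();Rt=rot(current_orientation())
print(w['mtx'],Rt.T@(w['origin']-T),Rt.T@rot(w['attitude']),Rt)
cv2.imwrite("pics/topcrop.png",cv2.resize(im[145:220,275:410],None,fx=5.9,fy=5.9,interpolation=cv2.INTER_CUBIC))
E
```

```text
((341.25262451171875, 181.32872009277344), (109.22183227539062, 54.82484817504883), 3.2704875469207764) [[ 0.4982  0.2004  0.018 ]
 [ 0.6995  0.193   0.018 ]
 [ 0.6827 -0.2072  0.018 ]
 [ 0.4821 -0.1976  0.018 ]] [ 0.59060783 -0.00284654  0.018     ]
[0.20146888 0.40054051 0.20083786]
[0. 0. 1. 0.]
0.35 0 [-0.12976037  0.36180236  0.1587725   1.36776646  0.         -0.12976037]
0.35 0 [-0.12976037  0.36180236  0.1587725   1.36776646  0.          3.01183228]
0.35 -0.1 [-0.15638591  0.16151477 -0.107423    1.30185856  0.         -0.15638591]
0.35 -0.1 [-0.15638591  0.16151477 -0.107423    1.30185856  0.          2.98520674]
0.42 0 [-0.12976037  0.37063529  0.34532932  1.54549036  0.         -0.12976037]
0.42 0 [-0.12976037  0.37063529  0.34532932  1.54549036  0.          3.01183228]
0.42 -0.1 [-0.15638591  0.16026214  0.06445095  1.47498514  0.         -0.15638591]
0.42 -0.1 [-0.15638591  0.16026214  0.06445095  1.47498514  0.          2.98520674]
0.5 0 [-0.12976037  0.42201555  0.62833268  1.77711345  0.         -0.12976037]
0.5 0 [-0.12976037  0.42201555  0.62833268  1.77711345  0.          3.01183228]
0.5 -0.1 [-0.15638591  0.19027056  0.30280575  1.68333151  0.         -0.15638591]
0.5 -0.1 [-0.15638591  0.19027056  0.30280575  1.68333151  0.          2.98520674]
[[313.61330572   0.         319.66291623]
 [  0.         313.61330572 199.39629888]
 [  0.           0.           1.        ]] [ 0.07484321 -0.00081583 -0.14285437] [[ 1.07574025e-03  9.56235029e-01  2.92597696e-01]
 [ 9.99999259e-01 -1.19544288e-03  2.30298812e-04]
 [ 5.70003624e-04  2.92597232e-01 -9.56235607e-01]] [[-9.35598821e-01  3.53064188e-01 -7.24162462e-04]
 [ 3.53064877e-01  9.35597841e-01 -1.36833277e-03]
 [ 1.94415536e-04 -1.53588686e-03 -9.99998802e-01]]
```

View pics/topcrop.png

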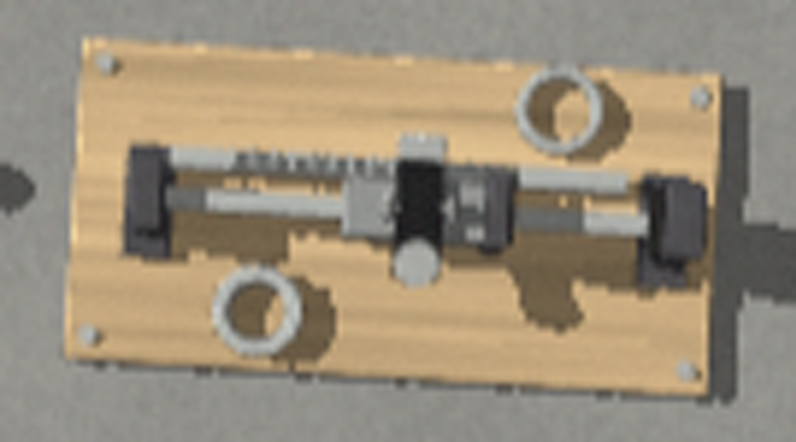

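The crop shows the fixed jaw on the right (world −y), the end stop on the left (+y), the round pad on the near side (−x) at crop (416,262) and the square bar on the far side. The clamp axes nearly match the world axes, with about −2° yaw. Next: close the fingers and take the wrist view.

Run:
```python
from h import *
gripper_to(0.0)
goto([.53,-.01,.26],quat(np.diag([-1.,1,-1]))); print(current_t(),current_eef_pos(),current_opening())
p,im=snap("wrist","pics/w1.png"); import pickle; pickle.dump(p,open("w1.pkl","wb"))
cv2.imwrite("pics/w1v.png",cv2.resize(im[40:330,60:580],None,fx=1.53,fy=1.53,interpolation=cv2.INTER_CUBIC))
```

```text
3.0917 [ 0.52994865 -0.00924104  0.25996788] 0.00012004180158640947
```

View pics/w1v.png

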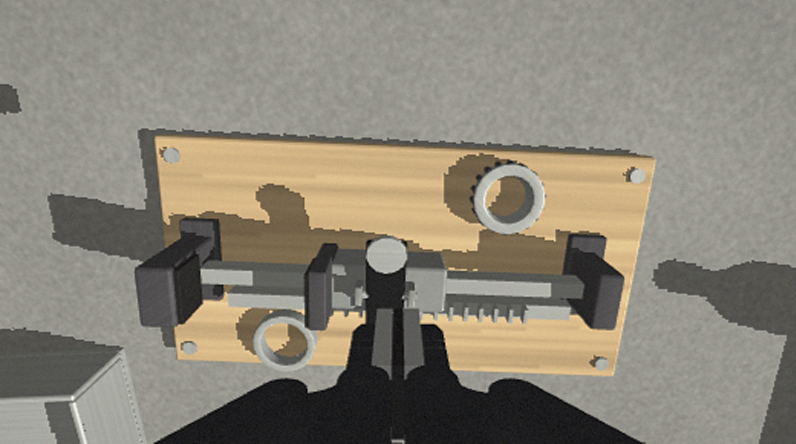

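The wrist view (image up = world −x) shows the pad at view (386,255) and the board corners at (155,137), (655,157), (613,376) and (177,360). The jaw plate is at about x=305–335 and the end stop at x=567–622. Now to convert these.

Run:
```python
from h import *
import pickle; p=pickle.load(open("w1.pkl","rb")); im=cv2.imread("pics/w1.png")
V=lambda x,y,z: ray(p,np.array([x,y])/1.53+[60,40],z)
B=np.array([V(*c,.018) for c in((155,137),(655,157),(613,376),(177,360))]); C=B.mean(0)
print(B.round(4),C, np.linalg.norm(B-np.roll(B,1,0),axis=1))
y=(B[1]-B[0]+B[2]-B[3]); yaw=np.arctan2(-y[0],y[1]); print("yaw",np.degrees(yaw))
Rz=R.from_euler('z',yaw).as_matrix(); loc=lambda P:(Rz.T@(P-[C[0],C[1],0])).round(4)
g=cv2.cvtColor(im,cv2.COLOR_BGR2GRAY); u,v=(np.array([386,255])/1.53+[60,40]).astype(int)
hs=cv2.cvtColor(im,cv2.COLOR_BGR2HSV); m=cv2.inRange(hs,(0,0,130),(180,50,255)); s=np.zeros_like(m); s[v-18:v+15,u-16:u+17]=1; m*=s
c=max(cv2.findContours(m,0,2)[0],key=cv2.contourArea); (cx,cy),r=cv2.minEnclosingCircle(c); print((cx,cy),r,cv2.boundingRect(c))
P=ray(p,(cx,cy),.096); print("pad",P,loc(P), "r mm",np.linalg.norm(ray(p,(cx+r,cy),.096)-P))
for n,a in dict(plate_top_front=(321,244,.1),plate_back=(336,244,.1),plate_b2=(327,328,.1),plate_f2=(305,328,.1),fix1=(218,232,.105),fix2=(172,326,.105),st1=(605,237,.082),stopface=(567,237,.082),stopface2=(582,326,.082)).items(): print(n,loc(V(*a)))
```

```text
[[ 0.4852 -0.2004  0.018 ]
 [ 0.4999  0.1946  0.018 ]
 [ 0.6985  0.1878  0.018 ]
 [ 0.683  -0.2093  0.018 ]] [ 0.59162527 -0.00682121  0.018     ] [0.19799458 0.39534284 0.19878642 0.39737947]
yaw -2.1888259826835785
(312.0769348144531, 206.5) 13.162759780883789 (299, 196, 27, 23)
pad [ 0.5563283  -0.01776489  0.096     ] [-0.0349 -0.0123  0.096 ] r mm 0.01356048864248153
plate_top_front [-0.0419 -0.0551  0.1   ]
plate_back [-0.0423 -0.0452  0.1   ]
plate_b2 [ 0.0192 -0.0513  0.1   ]
plate_f2 [ 0.0199 -0.0667  0.1   ]
fix1 [-0.0489 -0.1206  0.105 ]
fix2 [ 0.0195 -0.1567  0.105 ]
st1 [-0.0494  0.1396  0.082 ]
stopface [-0.0483  0.1132  0.082 ]
stopface2 [0.0192 0.1341 0.082 ]
```

The checks agree. The pad is at clamp (−35, −12) mm, which puts the jaw face at y=−67. The fixed face is at about −156 and the stop at 134, so the jaw stands at ≈0.089 with ≈101 mm left to travel. Now press the release end.

```bash
cat >> h.py <<'E'
YAW=np.radians(-2.19); Rz=R.from_euler('z',YAW).as_matrix(); C0=np.array([.5916,-.0068,0])
W=lambda x,y,z: C0+Rz@[x,y,z]
QP=quat(Rz@np.diag([-1.,1,-1])); QS=quat(Rz@np.array([[0,-1,0],[-1,0,0],[0,0,-1.]]))
E
python3 - <<'E'
from h import *
goto(W(-.038,-.012,.13),QP)
line_to(W(-.038,-.012,.105),.08)
print(line_to(W(-.038,-.012,.072),.025,stop_force=14),current_eef_pos(),current_contact_force(),current_t())
line_to(W(-.038,-.012,.125),.1)
line_to(W(-.075,-.012,.25),.2)
print(current_t())
p,im=snap("wrist","pics/w2.png")
cv2.imwrite("pics/w2v.png",cv2.resize(im[40:330,60:580],None,fx=1.53,fy=1.53,interpolation=cv2.INTER_CUBIC))
E
```

```text
True [ 0.55168914 -0.0172817   0.08213155] [-2.57742009  0.80126905  8.15121199] 5.1
6.4833
```

View pics/w2v.png

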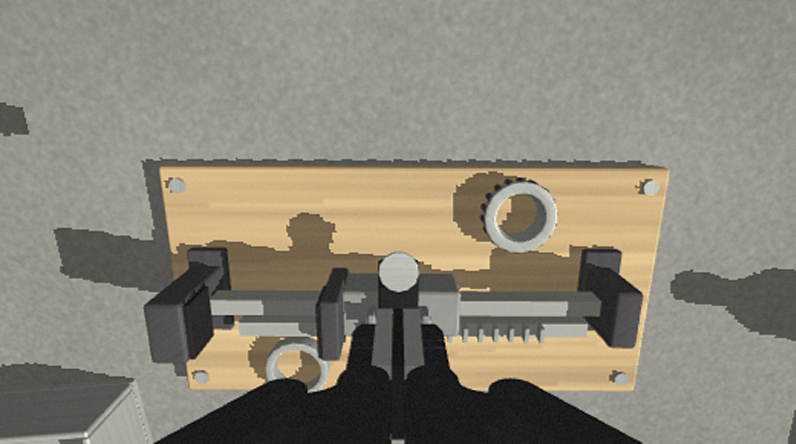

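The pad at view (399,271) looks lower. The tip stopped at z=0.082, which is the pressed height given. Now push, with a force limit.

Run:
```python
from h import *
L=lambda: (Rz.T@(current_eef_pos()-C0)).round(4)
goto(W(0,-.108,.17),QS)
line_to(W(0,-.108,.076),.1); print(L(),current_contact_force().round(1))
print("touch",line_to(W(0,-.060,.076),.03,stop_force=2.5),L(),current_contact_force().round(1))
print("push",line_to(W(0,0.005,.076),.05,stop_force=14),L(),current_contact_force().round(1),current_t())
print("end",line_to(W(0,.032,.076),.02,stop_force=14),L(),current_contact_force().round(1),current_t())
```

```text
[ 0.0006 -0.1081  0.0767] [-0.3 -0.   0.6]
touch True [-0.0004 -0.076   0.0756] [-0.5 -0.2 -0.5]
push False [0.0007 0.0052 0.0764] [-0.3 -1.7  0.3] 11.9583
end False [0.0003 0.0294 0.0762] [  1.5 -10.1   2.6] 13.4583
```

Force built to 10 N near the predicted stop. I'll confirm with slightly more push, back off and look.

Run:
```python
from h import *
L=lambda: (Rz.T@(current_eef_pos()-C0)).round(4)
print("end",line_to(W(0,.036,.076),.02,stop_force=12),L(),current_contact_force().round(1))
line_to(W(0,.0,.076),.08); print(current_contact_force().round(1)); line_to(W(0,0,.15),.15)
goto(W(-.06,.09,.27),QP)
print(current_t())
p,im=snap("wrist","pics/w3.png"); import pickle; pickle.dump(p,open("w3.pkl","wb"))
cv2.imwrite("pics/w3v.png",cv2.resize(im[40:330,60:580],None,fx=1.53,fy=1.53,interpolation=cv2.INTER_CUBIC))
```

```text
end True [0.0002 0.0291 0.0761] [-0.  -1.   1.1]
[-0.  -0.3 -0.2]
16.35
```

View pics/w3v.png

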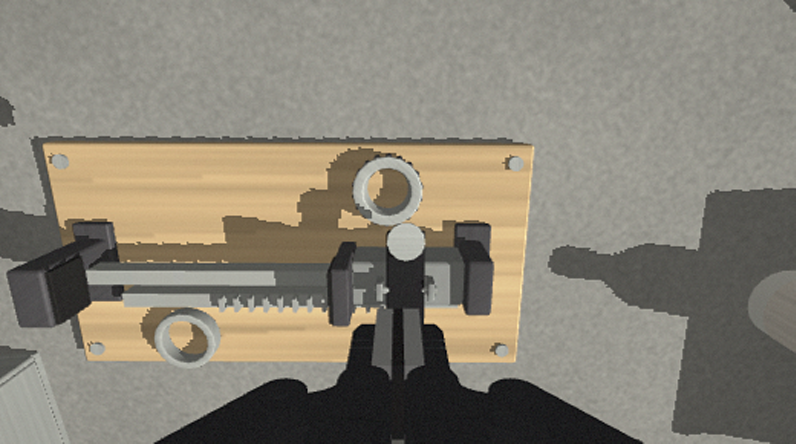

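The carriage now meets the end stop at view x≈464, with the pad at (406,241). Compute its y and press the lock end.

Run:
```python
from h import *
import pickle; p=pickle.load(open("w3.pkl","rb"))
l=Rz.T@(ray(p,np.array([406,241])/1.53+[60,40],.082)-C0); print("pad",l.round(4)); y=l[1]
assert .08<y<.1
goto(W(.039,y,.14),QP); line_to(W(.039,y,.105),.08)
print(line_to(W(.039,y,.07),.025,stop_force=16),(Rz.T@(current_eef_pos()-C0)).round(4),current_contact_force().round(1),current_t())
line_to(W(.039,y,.14),.1); goto(W(-.08,y,.27),QP); print(current_t())
p,im=snap("wrist","pics/w4.png")
cv2.imwrite("pics/w4v.png",cv2.resize(im[40:330,60:580],None,fx=1.53,fy=1.53,interpolation=cv2.INTER_CUBIC))
pickle.dump(p,open("w4.pkl","wb"))
```

```text
pad [-0.0368  0.0953  0.082 ]
True [0.0421 0.0953 0.0819] [-2.5 -0.8  7.1] 18.65
20.1167
```

View pics/w4v.png

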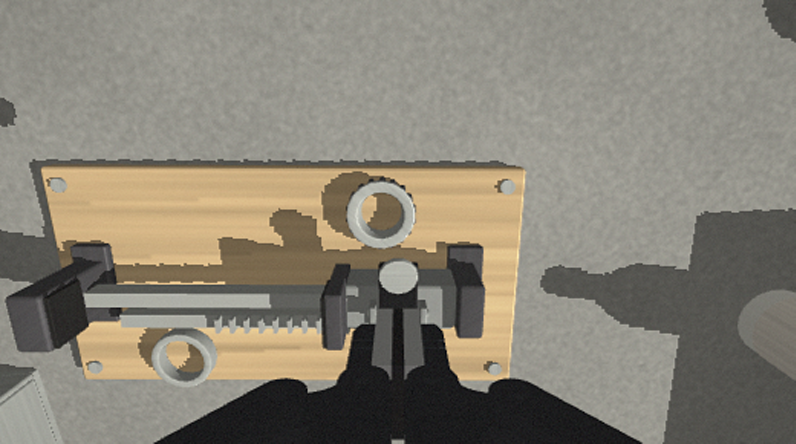

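Run:
```python
from h import *
import pickle
for f,pad,br,rg in(("w1",(386,255),(509,199),(284,340)),("w3",(406,241),(388,190),(187,337)),("w4",(398,277),(381,213),(183,357))):
    p=pickle.load(open(f+".pkl","rb")); g=lambda a,z:(Rz.T@(ray(p,np.array(a)/1.53+[60,40],z)-C0)).round(4)[:2]
    print(f,"pad@96",g(pad,.096),"@82",g(pad,.082),"bearing",g(br,.038),"ring",g(rg,.034))
print(current_eef_pos(),current_contact_force().round(1))
q,im=snap("scene","pics/s5.png"); c=proj(q,W(0,.09,.08)).astype(int); print(c)
cv2.imwrite("pics/s5v.png",cv2.resize(im[c[1]-60:c[1]+60,c[0]-100:c[0]+60],None,fx=5,fy=5,interpolation=cv2.INTER_CUBIC))
```

```text
w1 pad@96 [-0.0347 -0.0121] @82 [-0.03   -0.0122] bearing [-0.0648  0.0807] ring [ 0.0661 -0.0975]
w3 pad@96 [-0.0409  0.095 ] @82 [-0.0368  0.0953] bearing [-0.0656  0.0816] ring [ 0.0656 -0.0951]
w4 pad@96 [-0.0337  0.095 ] @82 [-0.0284  0.095 ] bearing [-0.0662  0.0814] ring [ 0.0661 -0.0958]
[0.51563709 0.09131171 0.26840218] [-0.1 -0.   0.8]
[325 216]
```

View pics/s5v.png

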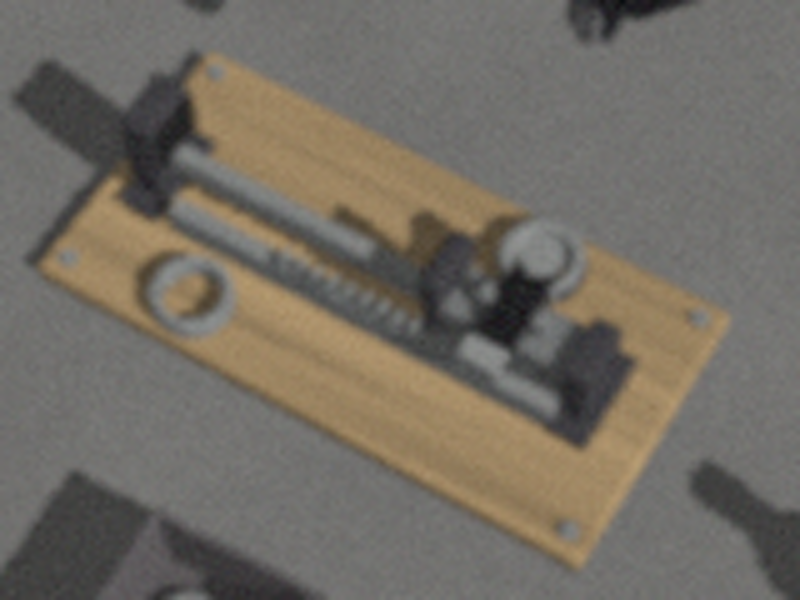

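The scene view shows the carriage against the end stop. The pad is back up and the square bar is down, matching the pad's locked position in the first wrist view. The bearing and ring have not moved.

```bash
python3 -c "
from station import *
finish_job(); print(current_t())"
```

```text
the job is handed in; nothing more can be done
the job is handed in; nothing more can be done
```

The clamp is open: the jaw is home against the end stop and locked there. The job was handed in at about 20 s of the 45 s allowed, with the arm clear; no verdict was reported.

With closed fingers throughout, I did three things in order:
- **Release:** I pressed the round pad down until the tip stopped at z = 82 mm, the pressed height given.
- **Push:** I pushed the jaw back about 105 mm. The force then rose to 10 N with almost no further movement, and a second push moved it no further.
- **Lock:** I pressed the square bar down until the tip stopped at 82 mm, again with a firm rise in force.

**Last checks:**
- **Rocker:** the pad is back up, within about 1 mm of where it looked when locked at the start. Its angle was judged from the pictures and the press height, not read directly.
- **Jaw:** it has not moved since the push, and the last scene picture shows the carriage against the end stop.
- **Bearing and ring on the board:** they agree with their starting positions to about 2 mm, which is within measuring error.
- **Bench items:** I did not re-measure these, but nothing moved near them.
- **One disagreement:** the jaw travelled 105–107 mm, against about 101 mm predicted from the first pictures. I put this down to error in the first stop-face estimate, because the force showed a firm stop.

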